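Set the brass anvil bowl-up in the riveting block

TASK

Get the riveting block ready for domed rivet caps: of the three setting anvils on the bench, take the brass one that lies with its bowl-shaped hollow up and set it down flat on the bottom of the block's round recess, hollow still up. Lower it in rather than dropping it, let go of it, and leave the other two anvils where they are.

Things in the scene. Friction and masses are not known exactly. Their poses are not given: they have to be found in the camera images.
- anvil_center (a point): brass setting anvil: a plain cylinder 44 mm across and 36 mm tall, 0.3 to 0.5 kg, one end flat, the other with a dark bowl 33 mm wide and 9 mm deep, a dark ring round its side 7 mm from the bowl end. The point is the middle of the cylinder, 18 mm from either end; z runs along the cylinder, out of the bowl end. This one stands on the bench with its bowl up; it is the one to use.
- turned_anvil_center (a point): brass setting anvil: a plain cylinder 44 mm across and 36 mm tall, 0.3 to 0.5 kg, one end flat, the other with a dark bowl 33 mm wide and 9 mm deep, a dark ring round its side 7 mm from the bowl end. The point is the middle of the cylinder, 18 mm from either end; z runs along the cylinder, out of the bowl end. This one stands bowl down, flat end up; leave it.
- steel_anvil_center (a point): grey steel setting anvil: a plain cylinder 44 mm across and 36 mm tall, 0.3 to 0.5 kg, one end flat, the other with a dark bowl 33 mm wide and 9 mm deep, a dark ring round its side 7 mm from the bowl end. The point is the middle of the cylinder, 18 mm from either end; z runs along the cylinder, out of the bowl end. This one stands bowl up but is of steel; leave it.
- recess (a point): round blue-floored recess, 64 mm across, 8 mm deep, upright walls, in the middle of the top of a pale wooden riveting block 130 x 130 x 30 mm fixed on the bench (10 mm of room round an anvil, which stands 28 mm proud: hold it by its upper 26 mm so that the fingers clear the block). The point is the centre of the recess floor, 22 mm above the bench; z up, x and y along the block's sides.
There are look-alikes about, which are no part of the job. What is shaped like the part that bears anvil_center but green or turquoise is not meant.

How it is judged:
By the outcome, as a careful person would: the job done as asked, in the order asked, and still so for the second after the job is handed in, with the robot touching nothing.
It also fails if it takes over 35 s, if anything falls off the work surface, if the arm or the gripper's body presses on something with over 40 N, if the wrist force passes 120 N, or if a joint passes its speed limit or range.

ROBOT

A 6-joint arm with a two-finger parallel gripper is mounted at the origin on the work surface. World frame = base frame: x ahead of the robot, y to its left, z up, the work surface at z = 0. Lengths are in m, angles in rad, forces in N, time in s.
With the tool pointing down it reaches from about 0.375 to 0.975 m from the base axis. Payload 3.8 kg.
Tool frame: the origin (TCP) lies where the fingers leave the gripper's body, on its centre line; the fingertips stand 73 mm ahead of it and the grasp point (between the pads) lies 54 mm ahead of it (nose_length is the distance from the TCP to the fingertips, in m); z points along the fingers, y is the line along which they close (so a half turn about z gives the same grasp; the last joint's range is limited). The gripper opens to 85 mm and grips with 20 to 120 N. Pads are 22 mm wide; open, the fingers measure 114 mm over their backs; the gripper's body (76 mm by 85 mm) begins 54 mm behind the grasp point. The pads swing forward as they close: fully open they stand 13 mm farther back than shut.
Start: joints at [1.077, 0.264, 1.604, -0, 1.274, -0.037], TCP at [0.298, 0.606, 0.304] pointing down, gripper open.
Joint ranges: [-2.63, 2.63], [-0.94, 2.18], [0.31, 2.57], [-1.31, 4.45], [0, 2.66], [-2.55, 2.55]. Speed limits (rad/s): [2.57, 2.57, 3.14, 3.14, 3.14, 3.14].

INTERFACE

Orientations are given as a rotation vector (axis times angle).
In Python, from workcell import read_state, read_camera, calibration, finish_job, look_for, cut_out, tip_of, nose_length gives the robot as it stands.
- The arm moves only by the tool step_arm, never from a script. Its argument "targets" is a list of rows, each a list of 3 entries, a list of its own where there are three numbers: the turn, a rotation vector about the tool's x, y, z in rad, then the shift along the tool's x, y, z in mm, then the finger opening in mm, from 0 to 85.4. In form: [[[ax, ay, az], [x, y, z], grip], ...]. A call has 1 to 5 rows; each row shifts and turns the commanded pose from where the row before left it, along the tool's axes as they then stand; what a row does not reach is not made up. A row lasts 1/12 s, in which the tool goes at most 41.7 mm and 7.16 degrees, less where a joint would pass 70% of its speed; a pose out of reach is approached as far as the arm can. A call with a gripper value outside its range is refused whole. The fingers move at their own pace and stop on an object; "grip_force" is the grip in N (left out, the last holds). Time passes only in rows, so rows that do not move let the fingers close. It gives the time, the measured TCP pose, the force, the opening and the grip force at its end, in the units of the state.
- read_state(): the state, without advancing time (a new reading comes with each control period).
- read_camera(name): name is "scene" or "top" or "wrist"; returns the picture (480x640x3 uint8, red, green, blue); there is no depth.
- calibration(name): a dict with "camera_matrix" (3x3 intrinsics, pixels), "R" (3x3) and "t" (3): a world point X has camera coordinates R X + t. Camera axes: x right, y down, z forward; pixel columns grow to the right and rows downward; lengths in m; the calibration is good to about 2 mm. A picture is of the moment at which its call begins: read the wrist's pose just before it. calibration takes no time and is no camera call; for the wrist camera it gives the pose at the moment of the call.
- finish_job(): hands the job in; it is judged then, once.
Trained networks look in the newest picture that a camera, given by its name, has taken for a name from the list of things; names that differ only in an ending like _2 or _b are one class to them, and where a whole thing is asked for, a point or a joint stands for the part that bears it (a point fixed in the world has none). Each returns a list of dicts, best first, with "score" (0 to 1); they miss things now and then, are a little off and sometimes report something else, mostly with a low value. They report only what shows in the picture. A call takes as long as a camera call. They do not tell look-alikes from the thing itself.
- look_for(camera, query): "extent" ([left, top, right, bottom] in pixels, round what is visible of it).
- cut_out(camera, query): "region" (480x640 bool, what is visible of it) and "extent" ([left, top, right, bottom] in pixels, round what is visible of it).
- tip_of(camera, query): "at" ([row, column] in pixels: a listed point, or the origin of a listed thing).
The state is a dict: "time": time; "q": joint angles; "joint_vel": joint speeds; "joint_torque": joint torques, N m; "tool_pos": TCP position; "tcp_rot": TCP orientation; "wrist_force": force on the tool from outside, world axes, zero at the start; "torque": the same for the moment, N m; "width": opening from 0.0 (shut) to 1.0 (fully open); "grip_force": force on a finger pad.
Only numpy, scipy, OpenCV 4.12 (cv2) and the standard library are available. Lean on these libraries where they do the work, as an engineer would, in place of code of your own. Each camera call takes 0.05 s, during which the arm holds its last target. There are 200 camera calls.

## Working session

There is one attempt and no reset: what is moved stays moved. The work goes in short steps, Python scripts to look and compute and a tool call to move; the robot and the scene stay as the last step left them, time stands still between calls to the robot, and variables do not carry over. Pictures are saved under pics/ and viewed, at most 10 in all, crops included, and the job is handed in when it is done.

Besides the shell and the picture viewer there is one more tool, called after ">>>" as a command line: name --argument value ..., lists and objects as JSON in quotes. step_arm: Moves the arm, as the interface text tells. Its arguments: {"type":"object","properties":{"targets":{"type":"array","items":{"type":"array"}},"grip_force":{"type":"number"}},"required":["targets"]}

```bash
mkdir -p pics
cat > h.py <<'E'
import numpy as np, cv2
from workcell import *
from scipy.spatial.transform import Rotation as Ro
def ray(cam,row,col,z):
    c=calibration(cam);R=np.array(c["R"]);t=np.array(c["t"]);K=np.array(c["camera_matrix"])
    d=R.T@np.linalg.solve(K,[col,row,1.]);o=-R.T@t
    return o+d*(z-o[2])/d[2]
def save(cam,n):
    im=read_camera(cam);cv2.imwrite("pics/"+n,im[:,:,::-1]);return im
E
python3 - <<'E'
from h import *
for cam in("top","scene"):
    save(cam,cam+"1.png")
    for q,z in(("anvil_center",.018),("turned_anvil_center",.018),("steel_anvil_center",.018),("recess",.022)):
        for d in tip_of(cam,q)[:4]: print(cam,q,round(d["score"],2),np.round(d["at"]),np.round(ray(cam,*d["at"],z),4))
s=read_state();print(s)
E
```

```text
top anvil_center 0.92 [228. 243.] [0.5754 0.1323 0.018 ]
top anvil_center 0.79 [270. 290.] [0.5057 0.0548 0.018 ]
top anvil_center 0.76 [327. 280.] [0.4143 0.0712 0.018 ]
top anvil_center 0.65 [272. 351.] [ 0.5    -0.0421  0.018 ]
top turned_anvil_center 0.92 [175. 313.] [0.6622 0.0166 0.018 ]
top steel_anvil_center 0.85 [268. 194.] [0.5107 0.2109 0.018 ]
top recess 0.62 [280. 517.] [ 0.4842 -0.3058  0.022 ]
scene anvil_center 0.8 [198. 390.] [0.4263 0.0713 0.018 ]
scene anvil_center 0.77 [282. 423.] [0.582  0.1347 0.018 ]
scene anvil_center 0.61 [238. 373.] [0.5163 0.0585 0.018 ]
scene turned_anvil_center 0.6 [314. 327.] [0.6606 0.0211 0.018 ]
scene turned_anvil_center 0.41 [254. 478.] [0.5164 0.205  0.018 ]
scene steel_anvil_center 0.78 [253. 485.] [0.5124 0.214  0.018 ]
scene recess 0.94 [193. 144.] [ 0.4965 -0.3032  0.022 ]
{'time': 0.5, 'q': array([ 1.07708588e+00,  2.63944948e-01,  1.60402966e+00, -3.18149455e-05,
        1.27365775e+00, -3.68917689e-02]), 'joint_vel': array([-2.75099732e-05,  1.25229779e-04, -2.50937096e-03,  5.95987729e-04,
       -7.76392930e-04,  3.15837559e-04]), 'joint_torque': array([-1.10423177e-04, -5.14402449e+01, -3.67240191e+01,  2.68833821e-05,
        2.68164018e-03, -1.30015235e-05]), 'tool_pos': array([0.29774152, 0.60578002, 0.30383336]), 'tcp_rot': array([ 7.11327455e-01,  3.05998343e+00, -7.27178235e-05]), 'wrist_force': array([0.15274459, 0.06871669, 0.19054611]), 'torque': array([ 0.02227971, -0.0370482 ,  0.04365774]), 'grip_force': 0.0, 'width': 0.9970848444206922}
```

View pics/top1.png

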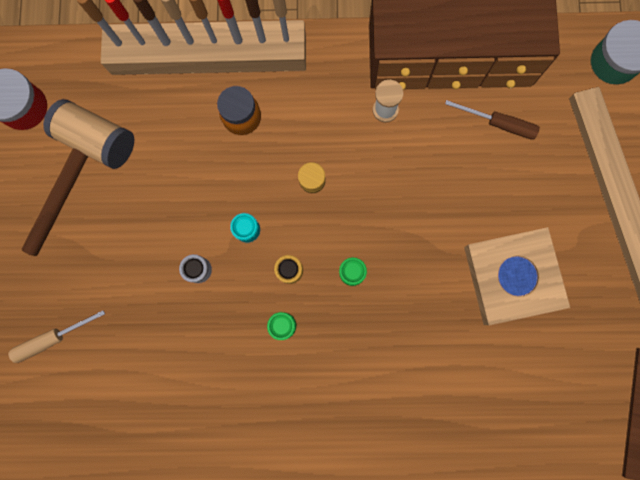

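View pics/scene1.png

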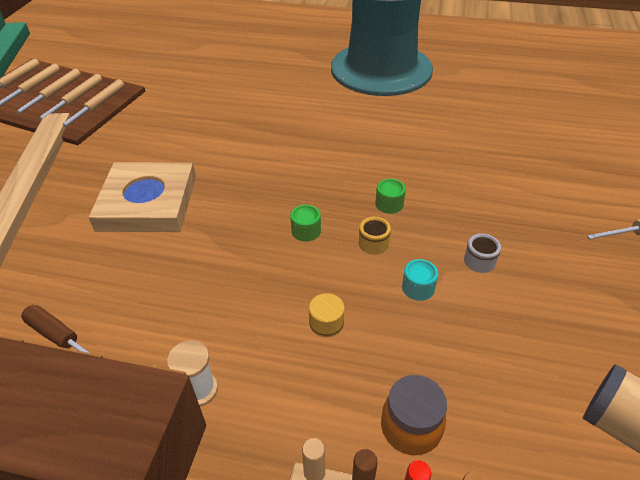

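The top picture shows the brass bowl-up anvil at about (col 288, row 269), next to green and turquoise look-alikes. The flat-up brass anvil is at (312, 177), the steel one at (194, 268) and the blue recess at (518, 276). The scene view agrees, with the target at (375, 234). I'll close the fingers along the free diagonal, at -45°.

>>> step_arm --targets '[[[0, 0, 0], [-28.7, -26.7, 0], 85], [[0, 0, 0], [-28.7, -26.7, 0], 85], [[0, 0, 0], [-28.7, -26.7, 0], 85], [[0, 0, 0], [-28.7, -26.7, 0], 85], [[0, 0, 0], [-28.7, -26.7, 0], 85]]'

```text
time: 0.92
tool_pos: [0.3679, 0.4211, 0.304]
tcp_rot: [0.71, 3.06, 0.0]
wrist_force: [1.8, 0.1, 0.1]
width: 0.994
grip_force: 0.0
```

>>> step_arm --targets '[[[0, 0, 0], [-28.7, -26.7, 0], 85], [[0, 0, 0], [-28.7, -26.7, 0], 85], [[0, 0, 0], [-28.7, -26.7, 0], 85], [[0, 0, 0], [-28.7, -26.7, 0], 85], [[0, 0, 0], [-28.7, -26.7, 0], 85]]'

```text
time: 1.33
tool_pos: [0.4378, 0.2378, 0.3043]
tcp_rot: [0.711, 3.059, 0.001]
wrist_force: [-0.1, 1.0, 0.6]
width: 0.993
grip_force: 0.0
```

>>> step_arm --targets '[[[0, 0, 0], [-28.7, -26.7, 0], 85], [[0, 0, 0], [-28.7, -26.7, 0], 85], [[0, 0, 0], [-28.7, -26.7, 0], 85], [[0, 0, 0], [-28.7, -26.7, 0], 85], [[0, 0, 0], [-28.7, -26.7, 0], 85]]'

```text
time: 1.75
tool_pos: [0.5077, 0.0546, 0.3044]
tcp_rot: [0.711, 3.059, 0.001]
wrist_force: [0.8, 0.4, -0.2]
width: 0.998
grip_force: 0.0
```

>>> step_arm --targets '[[[0, 0, 0.119], [0, 0, 0], 85], [[0, 0, 0.119], [0, 0, 0], 85], [[0, 0, 0.119], [0, 0, 0], 85], [[0, 0, 0.119], [0, 0, 0], 85], [[0, 0, 0.119], [0, 0, 0], 85]]'

```text
time: 2.17
tool_pos: [0.5075, 0.0561, 0.3041]
tcp_rot: [1.586, 2.712, 0.0]
wrist_force: [0.1, -0.2, -0.6]
width: 0.995
grip_force: 0.0
```

>>> step_arm --targets '[[[0, 0, 0.119], [0, 0, 0], 85], [[0, 0, 0.119], [0, 0, 0], 85], [[0, 0, 0.119], [0, 0, 0], 85], [[0, 0, 0.119], [0, 0, 0], 85], [[0, 0, 0.119], [0, 0, 0], 85]]'

```text
time: 2.58
tool_pos: [0.5074, 0.0565, 0.3041]
tcp_rot: [2.31, 2.128, 0.001]
wrist_force: [-0.2, 0.3, -0.3]
width: 0.998
grip_force: 0.0
```

>>> step_arm --targets '[[[0, 0, 0.119], [0, 0, 0], 85], [[0, 0, 0.119], [0, 0, 0], 85], [[0, 0, 0.119], [0, 0, 0], 85], [[0, 0, 0.119], [0, 0, 0], 85], [[0, 0, 0.119], [0, 0, 0], 85]]'

```text
time: 3.0
tool_pos: [0.5074, 0.0565, 0.3041]
tcp_rot: [2.833, 1.358, 0.001]
wrist_force: [-0.0, -0.5, 0.4]
width: 0.995
grip_force: 0.0
```

>>> step_arm --targets '[[[0, 0, 0.115], [0, 0, 0], 85], [[0, 0, 0], [0, 0, 30], 85], [[0, 0, 0], [0, 0, 30], 85], [[0, 0, 0], [0, 0, 0], 85], [[0, 0, 0], [0, 0, 0], 85]]'

```text
time: 3.42
tool_pos: [0.506, 0.0564, 0.2424]
tcp_rot: [-2.901, -1.201, 0.007]
wrist_force: [1.4, 0.0, 0.3]
width: 0.999
grip_force: 0.0
```

```bash
cat > m.py <<'E'
from h import *
import sys
im=save("wrist",sys.argv[1]);s=read_state();p=s["tool_pos"];R=Ro.from_rotvec(s["tcp_rot"]).as_matrix()
print(p,s["tcp_rot"])
for q,z in(("anvil_center",.018),("recess",.022)):
    for d in tip_of("wrist",q)[:4]: print(q,round(d["score"],2),np.round(d["at"]),np.round(ray("wrist",*d["at"],z),4))
# dark bowl rim at z=.036 ; blue disc
for n,z,m in(("brassbowl",.036,(im.max(2)<60)),("blue",.022,(im[:,:,2]>1.6*im[:,:,0])&(im[:,:,2]>1.5*im[:,:,1].astype(int)))):
    k,l,st,ce=cv2.connectedComponentsWithStats(m.astype(np.uint8))
    for i in range(1,k):
        if st[i,4]>400: print(n,st[i],np.round(ce[i]),np.round(ray("wrist",ce[i][1],ce[i][0],z),4))
E
python3 m.py w1.png
```

```text
[0.50735926 0.05646674 0.24423687] [-2.90257615e+00 -1.20127734e+00  1.05495166e-03]
anvil_center 0.94 [218. 322.] [0.5124 0.0619 0.018 ]
anvil_center 0.89 [100. 325.] [0.5824 0.1285 0.018 ]
anvil_center 0.79 [280. 244.] [0.4183 0.0718 0.018 ]
anvil_center 0.63 [295. 394.] [ 0.5072 -0.0403  0.018 ]
recess 0.69 [459. 544.] [ 0.4929 -0.3085  0.022 ]
brassbowl [159  58  44  47 584] [178.  80.] [0.5148 0.2145 0.036 ]
brassbowl [ 304  206   37   37 1060] [322. 224.] [0.5122 0.0611 0.036 ]
brassbowl [    0   307   640   173 48817] [319. 425.] [ 0.3595 -0.0875  0.036 ]
```

View pics/w1.png

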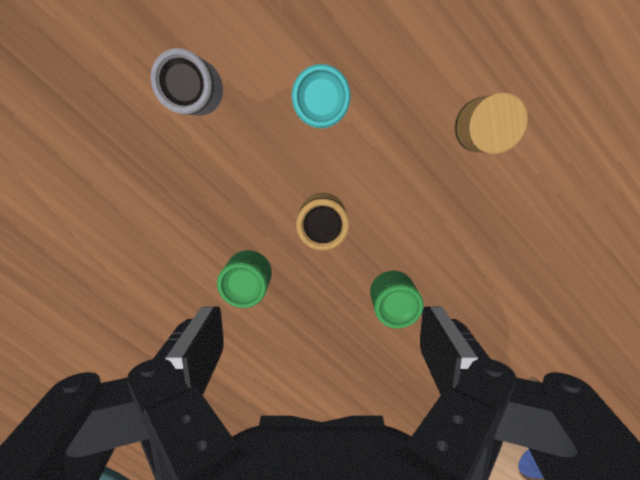

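The anvil is at about (322, 222) in the wrist view, and its neighbours are clear of the fingers' closing line. That puts it near (0.512, 0.061). I'll shift +6 mm in tool x and descend to TCP z of about 0.083.

>>> step_arm --targets '[[[0, 0, 0], [6, 0, 20], 85], [[0, 0, 0], [0, 0, 30], 85], [[0, 0, 0], [0, 0, 30], 85], [[0, 0, 0], [0, 0, 0], 85], [[0, 0, 0], [0, 0, 0], 85]]'

```text
time: 3.98
tool_pos: [0.5113, 0.0607, 0.164]
tcp_rot: [-2.902, -1.201, 0.003]
wrist_force: [-0.2, 0.3, 0.3]
width: 0.997
grip_force: 0.0
```

```bash
python3 m.py w2.png; python3 -c "
from h import *
print(nose_length() if callable(nose_length) else nose_length)
for d in tip_of('scene','anvil_center')[:0]:pass
c=calibration('wrist');print(-np.array(c['R']).T@np.array(c['t']))"
```

```text
[0.51264019 0.06078688 0.16554224] [2.90234781e+00 1.20121365e+00 2.35450047e-03]
anvil_center 0.88 [332. 220.] [0.4191 0.0724 0.018 ]
anvil_center 0.79 [257. 323.] [0.5126 0.0604 0.018 ]
anvil_center 0.74 [359. 414.] [ 0.5032 -0.0447  0.018 ]
anvil_center 0.66 [104. 319.] [0.5789 0.1295 0.018 ]
brassbowl [  92   42   62   67 1249] [118.  73.] [0.5138 0.2145 0.036 ]
brassbowl [ 296  244   50   47 1864] [321. 267.] [0.5116 0.0612 0.036 ]
brassbowl [    0   306   640   174 48434] [320. 425.] [ 0.4229 -0.0265  0.036 ]
0.0726
[0.56778542 0.1171859  0.23637173]
```

>>> step_arm --targets '[[[0, 0, 0], [0, 0, 25], 85], [[0, 0, 0], [0, 0, 25], 85], [[0, 0, 0], [0, 0, 20], 85], [[0, 0, 0], [0, 0, 12], 85], [[0, 0, 0], [0, 0, 0], 85]]'

```text
time: 4.6
tool_pos: [0.5106, 0.0606, 0.0805]
tcp_rot: [-2.902, -1.201, 0.004]
wrist_force: [-0.8, -0.4, -0.6]
width: 0.999
grip_force: 0.0
```

>>> step_arm --grip_force 50 --targets '[[[0, 0, 0], [0, 0, 0], 50], [[0, 0, 0], [0, 0, 0], 40], [[0, 0, 0], [0, 0, 0], 36], [[0, 0, 0], [0, 0, 0], 36], [[0, 0, 0], [0, 0, 0], 36]]'

```text
time: 5.02
tool_pos: [0.513, 0.061, 0.0839]
tcp_rot: [2.902, 1.201, 0.005]
wrist_force: [-1.1, 1.1, 5.8]
width: 0.502
grip_force: 50.7
```

>>> step_arm --targets '[[[0, 0, 0], [0, 0, 0], 36], [[0, 0, 0], [0, 0, 0], 36], [[0, 0, 0], [0, 0, 0], 36]]'

```text
time: 5.27
tool_pos: [0.513, 0.061, 0.0839]
tcp_rot: [2.902, 1.201, 0.005]
wrist_force: [-1.2, 1.1, 6.4]
width: 0.493
grip_force: 50.8
```

```bash
python3 -c "
from h import *
print(nose_length() if callable(nose_length) else nose_length);s=read_state();print(s['tool_pos'],s['width'],s['grip_force'])
save('scene','s2.png')
im=cv2.imread('pics/s2.png')[130:330,270:540];cv2.imwrite('pics/s2c.png',cv2.resize(im,None,fx=2.8,fy=2.8))"
```

```text
0.0726
[0.5130474  0.06096061 0.08387268] 0.4933842069394036 50.778104066848755
```

View pics/s2c.png

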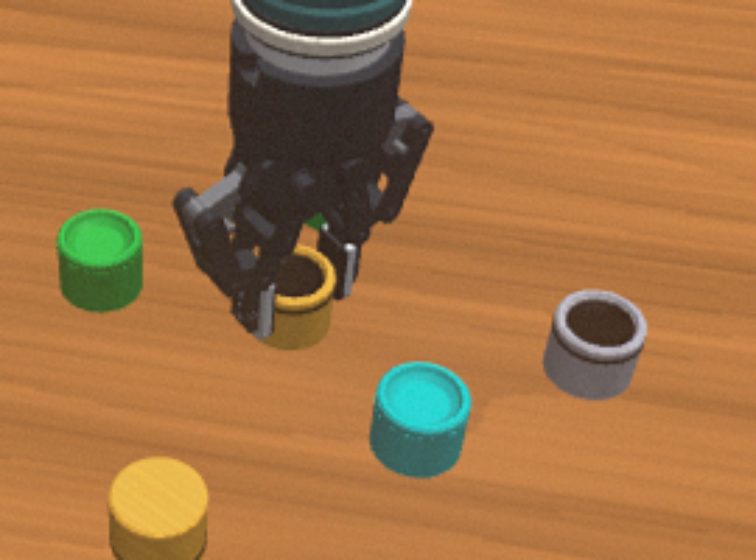

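The brass anvil is held between the pads near its top, and its neighbours are untouched. I'll lift, then stop about 60 mm past the recess in −x tool to get a clear wrist view.

>>> step_arm --targets '[[[0, 0, 0], [0, 0, -8], 36], [[0, 0, 0], [0, 0, -16], 36], [[0, 0, 0], [0, 0, -28], 36], [[0, 0, 0], [0, 0, -28], 36], [[0, 0, 0], [0, 0, -20], 36]]'

```text
time: 5.73
tool_pos: [0.5118, 0.0607, 0.1841]
tcp_rot: [2.902, 1.201, 0.002]
wrist_force: [1.0, 0.3, -4.1]
width: 0.495
grip_force: 51.6
```

>>> step_arm --targets '[[[0, 0, 0], [0, 0, -15], 36], [[0, 0, 0], [-15, 11, -5], 36], [[0, 0, 0], [-26, 19, 0], 36], [[0, 0, 0], [-29, 21, 0], 36], [[0, 0, 0], [-29, 21, 0], 36]]'

```text
time: 6.15
tool_pos: [0.4917, -0.0609, 0.2023]
tcp_rot: [2.901, 1.204, 0.0]
wrist_force: [0.2, -1.0, -3.9]
width: 0.496
grip_force: 51.8
```

>>> step_arm --targets '[[[0, 0, 0], [-29, 21, 0], 36], [[0, 0, 0], [-29, 21, 0], 36], [[0, 0, 0], [-29, 21, 0], 36], [[0, 0, 0], [-29, 21, 0], 36], [[0, 0, 0], [-29, 21, 0], 36]]'

```text
time: 6.57
tool_pos: [0.4629, -0.2383, 0.202]
tcp_rot: [-2.902, -1.201, 0.001]
wrist_force: [1.5, -0.1, -5.5]
width: 0.497
grip_force: 51.8
```

>>> step_arm --targets '[[[0, 0, 0], [-29, 21, 0], 36], [[0, 0, 0], [-29, 21, 0], 36], [[0, 0, 0], [-20, 15, 0], 36], [[0, 0, 0], [-12, 10, 0], 36], [[0, 0, 0], [0, 0, 0], 36]]'

```text
time: 6.98
tool_pos: [0.4472, -0.3508, 0.2021]
tcp_rot: [2.903, 1.197, -0.001]
wrist_force: [0.5, -0.2, -3.9]
width: 0.5
grip_force: 51.8
```

```bash
python3 m.py w3.png
```

```text
[ 0.44731378 -0.34887505  0.20179494] [-2.90362143e+00 -1.19750909e+00  5.10068245e-05]
anvil_center 0.78 [326. 320.] [ 0.3919 -0.3986  0.018 ]
recess 0.68 [155. 319.] [ 0.49   -0.2995  0.022 ]
brassbowl [278 290 109  97 923] [365. 326.] [ 0.4245 -0.415   0.036 ]
brassbowl [256 295  19  91 683] [265. 334.] [ 0.3643 -0.3652  0.036 ]
brassbowl [    0   306   640   174 48945] [320. 425.] [ 0.3301 -0.4589  0.036 ]
brassbowl [ 282  310   79   68 4150] [321. 343.] [ 0.389  -0.4016  0.036 ]
blue [ 276  105   88   91 6205] [320. 150.] [ 0.4926 -0.2974  0.022 ]
```

View pics/w3.png

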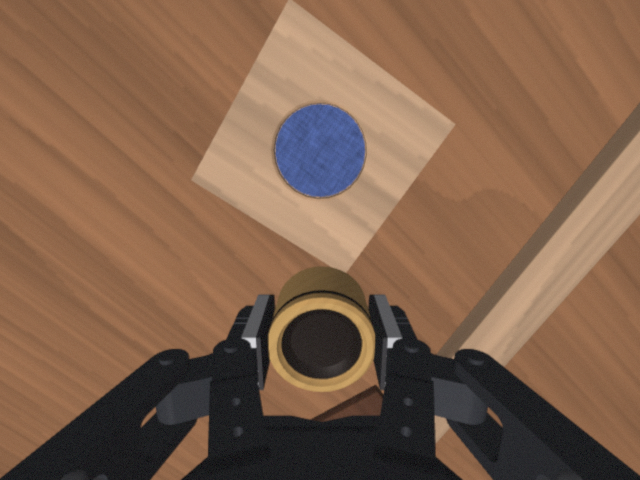

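The wrist view shows the blue floor at (320, 150) and the anvil held squarely at (321, 343), bowl up. Moving +67, −4 mm puts it over the recess, then I'll come down partway.

>>> step_arm --targets '[[[0, 0, 0], [12, 0, 0], 36], [[0, 0, 0], [22, -2, 0], 36], [[0, 0, 0], [22, -2, 0], 36], [[0, 0, 0], [11, 0, 10], 36], [[0, 0, 0], [0, 0, 20], 36]]'

```text
time: 7.55
tool_pos: [0.4964, -0.2956, 0.1744]
tcp_rot: [2.896, 1.205, 0.008]
wrist_force: [1.3, 0.6, -3.8]
width: 0.496
grip_force: 51.9
```

>>> step_arm --targets '[[[0, 0, 0], [0, 0, 20], 36], [[0, 0, 0], [0, 0, 20], 36], [[0, 0, 0], [0, 0, 10], 36], [[0, 0, 0], [0, 0, 0], 36], [[0, 0, 0], [0, 0, 0], 36]]'

```text
time: 7.97
tool_pos: [0.4921, -0.2967, 0.1211]
tcp_rot: [-2.901, -1.202, 0.002]
wrist_force: [0.1, -0.5, -2.3]
width: 0.497
grip_force: 51.8
```

```bash
python3 -c "
from h import *
s=read_state();print(s['tool_pos'],s['tcp_rot'],s['wrist_force'])
w=cv2.cvtColor(save('wrist','w4.png'),4)[150:480,170:470]
a=cv2.cvtColor(save('scene','s4.png'),4)[80:260,60:260]
cv2.imwrite('pics/c4.png',np.hstack([cv2.resize(w,(400,440)),cv2.resize(a,(400,440))]))"
```

```text
[ 0.49213931 -0.29674312  0.12113485] [-2.90063632e+00 -1.20205846e+00  1.74423803e-03] [ 0.07569258 -0.54595992 -2.2684615 ]
```

View pics/c4.png

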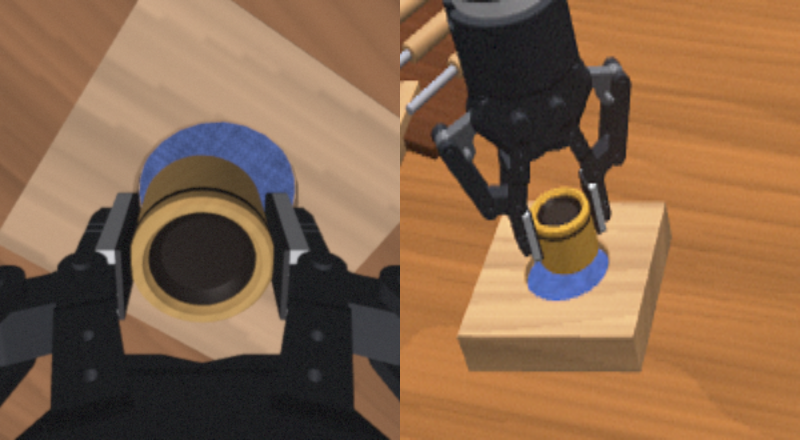

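Run:
```python
from h import *
from scipy.optimize import least_squares
s=read_state();p=s["tool_pos"];R=Ro.from_rotvec(s["tcp_rot"]).as_matrix()
for cam,f in(("wrist","w4.png"),("scene","s4.png"),("top",None)):
    im=(save("top","t4.png")[:,:,::-1] if f is None else cv2.imread("pics/"+f)).astype(int)
    m=((im[:,:,0]>1.5*im[:,:,2])&(im[:,:,0]>1.4*im[:,:,1])).astype(np.uint8)
    k,l,st,ce=cv2.connectedComponentsWithStats(m);i=1+np.argmax(st[1:,4]);print(cam,st[i])
    c=cv2.findContours((l==i).astype(np.uint8),0,1)[0][0]
    h=np.unique(np.vstack([cv2.convexHull(c)])[:,0],axis=0)
    c=c[:,0]
    P=np.array([ray(cam,r,cc,.022)[:2] for cc,r in c])
    g=least_squares(lambda v:np.hypot(*(P-v).T)-.031,[.4925,-.298],loss="cauchy",f_scale=.0006).x
    print(g,"tool xy offset mm",1000*(R.T@np.r_[g-p[:2],0])[:2], "inliers",(abs(np.hypot(*(P-g).T)-.031)<.001).sum(),len(P))
```

```text
wrist [ 275  242  115   64 3072]
[ 0.4918493  -0.30604687] tool xy offset mm [-6.73390861  4.57230518] inliers 178 318
scene [124 182  40  21 415]
[ 0.48753125 -0.31004301] tool xy offset mm [-12.61297869   4.34592288] inliers 42 91
top [499 257  27  31 231]
[ 0.48462772 -0.31459316] tool xy offset mm [-17.88327536   5.5113657 ] inliers 21 85
```

Run:
```python
from h import *
s=read_state();p=s["tool_pos"];R=Ro.from_rotvec(s["tcp_rot"]).as_matrix()
f=lambda r,c,z:np.round(1000*(R.T@(ray("wrist",r,c,z)-p))[:2],1)
print("anvil bottom +x edge",f(268,320,.037),"rim edge at .030",f(241.5,332,.030),"floor edge .022",f(242.5,332,.022), "rim left/right",f(290,274,.03),f(290,391,.03))
im=cv2.imread("pics/w4.png");g=im[225:285,320:345].mean(1).astype(int);print([(225+i,*v) for i,v in enumerate(g)][::2])
```

```text
anvil bottom +x edge [15.5 -2.3] rim edge at .030 [26.8  3.7] floor edge .022 [23.7  3.9] rim left/right [  0.5 -26.3] [ 0.3 34.6]
[(225, np.int64(127), np.int64(156), np.int64(190)), (227, np.int64(127), np.int64(156), np.int64(191)), (229, np.int64(127), np.int64(157), np.int64(191)), (231, np.int64(126), np.int64(156), np.int64(190)), (233, np.int64(125), np.int64(155), np.int64(189)), (235, np.int64(123), np.int64(153), np.int64(186)), (237, np.int64(121), np.int64(149), np.int64(182)), (239, np.int64(115), np.int64(144), np.int64(175)), (241, np.int64(116), np.int64(123), np.int64(145)), (243, np.int64(141), np.int64(91), np.int64(76)), (245, np.int64(143), np.int64(91), np.int64(74)), (247, np.int64(143), np.int64(91), np.int64(74)), (249, np.int64(142), np.int64(90), np.int64(73)), (251, np.int64(145), np.int64(92), np.int64(75)), (253, np.int64(144), np.int64(91), np.int64(74)), (255, np.int64(143), np.int64(91), np.int64(74)), (257, np.int64(144), np.int64(91), np.int64(74)), (259, np.int64(142), np.int64(90), np.int64(73)), (261, np.int64(142), np.int64(90), np.int64(73)), (263, np.int64(143), np.int64(90), np.int64(73)), (265, np.int64(141), np.int64(91), np.int64(75)), (267, np.int64(104), np.int64(85), np.int64(85)), (269, np.int64(76), np.int64(80), np.int64(90)), (271, np.int64(57), np.int64(76), np.int64(93)), (273, np.int64(48), np.int64(74), np.int64(93)), (275, np.int64(47), np.int64(73), np.int64(92)), (277, np.int64(47), np.int64(73), np.int64(92)), (279, np.int64(47), np.int64(73), np.int64(91)), (281, np.int64(46), np.int64(73), np.int64(91)), (283, np.int64(46), np.int64(73), np.int64(92))]
```

The view shows the anvil off-centre by about 5–6 mm along tool y, while tool x is nearly right relative to the anvil itself. I'll correct that and re-measure.

>>> step_arm --targets '[[[0, 0, 0], [0.5, 3, 0], 36], [[0, 0, 0], [0.5, 2.5, 2], 36], [[0, 0, 0], [0, 0, 0], 36], [[0, 0, 0], [0, 0, 0], 36], [[0, 0, 0], [0, 0, 0], 36]]'

```text
time: 8.53
tool_pos: [0.497, -0.3011, 0.12]
tcp_rot: [2.903, 1.201, -0.0]
wrist_force: [0.0, 0.2, -3.6]
width: 0.496
grip_force: 51.8
```

Run:
```python
from h import *
w=save("wrist","w5.png");s=read_state();p=s["tool_pos"];R=Ro.from_rotvec(s["tcp_rot"]).as_matrix();print(p)
f=lambda r,c,z:np.round(1000*(R.T@(ray("wrist",r,c,z)-p))[:2],1)
im=w.astype(int);m=(im[:,:,2]>1.5*im[:,:,0])&(im[:,:,2]>1.4*im[:,:,1])
rows=np.where(m.sum(1)>8)[0];cs=np.where(m[rows[0]:rows[0]+50].any(0))[0];print(rows[0],cs[0],cs[-1])
c0=(cs[0]+cs[-1])/2;print("rim top",f(rows[0],c0,.03),"L",f(rows[0]+46,cs[0],.03),"R",f(rows[0]+46,cs[-1],.03))
b=~m; col=np.where(m[:,318:324].all(1))[0];print("anvil bottom edge row",col[-1],f(col[-1]+1,321,p[2]-.084))
cv2.imwrite("pics/c5.png",cv2.resize(w[200:440,220:420,::-1],(500,600)))
```

```text
[ 0.49687609 -0.30102486  0.11989791]
244 263 377
rim top [26.7 -2.3] L [  2.1 -31.3] R [ 2.1 26.6]
anvil bottom edge row 265 [17.6 -1.8]
```

View pics/c5.png

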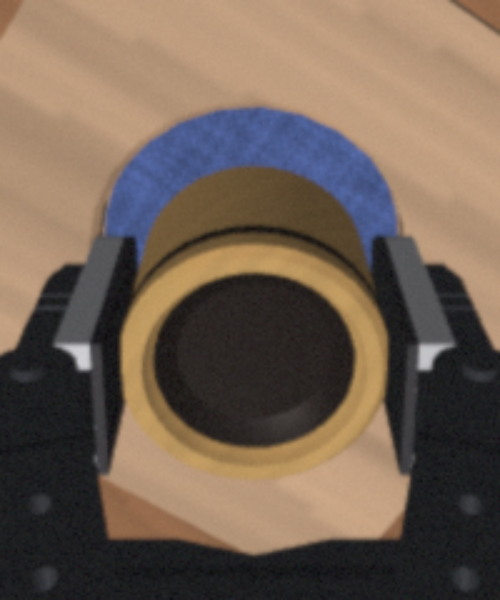

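The anvil is now centred sideways over the recess, with about 9 mm gap on the +x side (10 mm nominal). I'll lower it slowly.

>>> step_arm --targets '[[[0, 0, 0], [0, 0, 3], 36], [[0, 0, 0], [0, 0, 4], 36], [[0, 0, 0], [0, 0, 3], 36], [[0, 0, 0], [0, 0, 1.5], 36], [[0, 0, 0], [0, 0, 0], 36]]'

```text
time: 9.0
tool_pos: [0.4964, -0.3006, 0.1075]
tcp_rot: [-2.902, -1.201, 0.001]
wrist_force: [-0.9, 1.3, -4.2]
width: 0.498
grip_force: 51.8
```

>>> step_arm --targets '[[[0, 0, 0], [0, 0, 1], 36], [[0, 0, 0], [0, 0, 0.5], 36], [[0, 0, 0], [0, 0, 0], 36], [[0, 0, 0], [0, 0, 0], 36]]'

```text
time: 9.33
tool_pos: [0.497, -0.301, 0.107]
tcp_rot: [2.903, 1.201, 0.0]
wrist_force: [0.0, 0.8, -4.2]
width: 0.496
grip_force: 51.8
```

No contact yet (−4.2 N is only the weight), so I'll keep going in small steps.

>>> step_arm --targets '[[[0, 0, 0], [0, 0, 0.7], 36], [[0, 0, 0], [0, 0, 0], 36], [[0, 0, 0], [0, 0, 0], 36]]'

```text
time: 9.58
tool_pos: [0.497, -0.301, 0.1062]
tcp_rot: [2.903, 1.201, 0.0]
wrist_force: [0.5, 0.2, -4.3]
width: 0.496
grip_force: 51.8
```

>>> step_arm --targets '[[[0, 0, 0], [0, 0, 0.6], 36], [[0, 0, 0], [0, 0, 0], 36], [[0, 0, 0], [0, 0, 0], 36]]'

```text
time: 9.83
tool_pos: [0.497, -0.301, 0.1059]
tcp_rot: [2.903, 1.201, 0.0]
wrist_force: [-0.4, 0.8, -1.2]
width: 0.493
grip_force: 52.3
```

Contact has started (−1.2 N).

>>> step_arm --targets '[[[0, 0, 0], [0, 0, 0.4], 36], [[0, 0, 0], [0, 0, 0], 36], [[0, 0, 0], [0, 0, 0], 36]]'

```text
time: 10.08
tool_pos: [0.4971, -0.3011, 0.1059]
tcp_rot: [2.903, 1.201, 0.0]
wrist_force: [-3.0, 0.9, 5.5]
width: 0.495
grip_force: 52.7
```

Run:
```python
from h import *
s=read_state();print(s['tool_pos'],s['wrist_force'])
w=save('wrist','w6.png')[200:440,220:420,::-1];a=save('scene','s6.png')[80:260,60:260,::-1]
cv2.imwrite('pics/c6.png',np.hstack([cv2.resize(w,(366,440)),cv2.resize(a,(430,440))]))
```

```text
[ 0.49706268 -0.30105699  0.10593042] [-3.00534442  0.93537979  5.49574752]
```

View pics/c6.png

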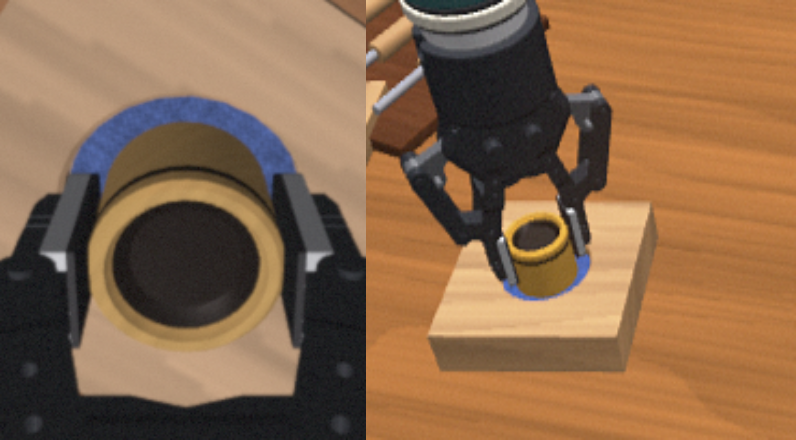

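The anvil stands inside the recess with blue showing all round. Contact came at TCP z 0.106, which is 22 mm above the pick height, as expected. I'll release and retreat.

>>> step_arm --targets '[[[0, 0, 0], [0, 0, 0], 48], [[0, 0, 0], [0, 0, 0], 60], [[0, 0, 0], [0, 0, 0], 72], [[0, 0, 0], [0, 0, 0], 72], [[0, 0, 0], [0, 0, 0], 72]]'

```text
time: 10.6
tool_pos: [0.4971, -0.3011, 0.1051]
tcp_rot: [2.903, 1.201, 0.0]
wrist_force: [-0.2, 1.2, 0.4]
width: 0.844
grip_force: 0.0
```

>>> step_arm --targets '[[[0, 0, 0], [0, 0, -8], 72], [[0, 0, 0], [0, 0, -20], 72], [[0, 0, 0], [0, 0, -30], 72], [[0, 0, 0], [0, 0, -30], 72], [[0, 0, 0], [-20, 0, -10], 72]]'

```text
time: 11.02
tool_pos: [0.4865, -0.3152, 0.2089]
tcp_rot: [2.896, 1.202, 0.009]
wrist_force: [1.8, -0.5, 0.3]
width: 0.846
grip_force: 0.0
```

>>> step_arm --targets '[[[0, 0, 0], [-30, 0, 0], 72], [[0, 0, 0], [-20, 0, 0], 72], [[0, 0, 0], [0, 0, 0], 72], [[0, 0, 0], [0, 0, 0], 72]]'

```text
time: 11.35
tool_pos: [0.447, -0.3511, 0.2039]
tcp_rot: [2.904, 1.198, 0.001]
wrist_force: [-0.6, 1.1, 0.2]
width: 0.842
grip_force: 0.0
```

Run:
```python
from h import *
s=read_state();print(s['tool_pos'],s['wrist_force'],s['time'])
w=save('wrist','w7.png')[0:330,150:480,::-1];a=save('scene','s7.png')[80:330,60:520,::-1]
cv2.imwrite('pics/c7.png',np.hstack([cv2.resize(w,(300,300)),cv2.resize(a,(490,300))]))
```

```text
[ 0.44700002 -0.35106169  0.20387103] [-0.57438656  1.10647469  0.19668826] 11.35
```

View pics/c7.png

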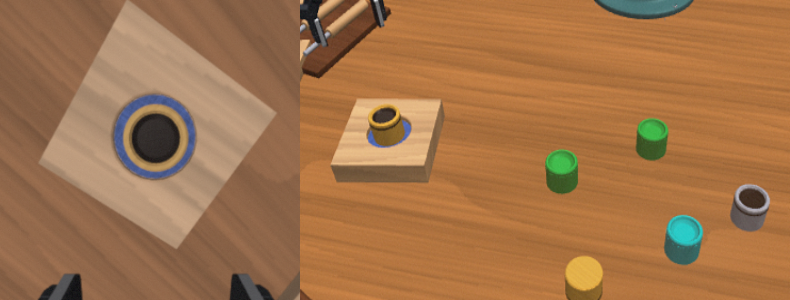

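The anvil stands flat in the recess, bowl up at about (155, 137) in the left crop, with a blue ring all the way round it. The other anvils are where they were and the gripper is clear.

```bash
python3 -c "
from workcell import *
print(finish_job())"
```

```text
the job is handed in; nothing more can be done
None
```

The brass bowl-up anvil now stands flat on the floor of the block's recess, bowl up and released; the other two anvils were left alone, and the job was handed in at about 11.5 s.

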